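# Put the soil moulds away in their matching trays

### The arm

A 6-joint arm with a two-finger parallel gripper is mounted at the origin on the work surface. World frame = base frame: x ahead of the robot, y to its left, z up, the work surface at z = 0. Lengths are in m, angles in degrees, forces in N, time in s.
With the tool pointing down it reaches from about 0.4 to 0.825 m from the base axis. Payload 7 kg.
Tool frame: the origin (TCP) lies at the very end of the fingers, on their centre line; the grasp point (between the pads) lies 19 mm behind it; z points along the fingers, y is the line along which they close (so a half turn about z gives the same grasp; the last joint's range is limited). The gripper opens to 88 mm and grips with 3 to 60 N. Pads are 19 mm wide; open, the fingers measure 130 mm over their backs; the gripper's body (78 mm by 193 mm) begins 47 mm behind the grasp point.
Start: joints at [-59.582, 20.546, 0.682, 0, -70.136, -16.507], TCP at [0.162, -0.655, 0.227] pointing down, gripper open.
Joint ranges: [-176.03, 176.03], [-82.01, 121.73], [-58.28, 71.71], [-173.87, 95.51], [-174.79, -0.11], [-173.66, 173.66]. Speed limits (degrees/s): [136.94, 136.94, 172.46, 180, 180, 180].

### API

Orientations are given as [roll, pitch, yaw] about the fixed x, y, z axes, in that order (R = Rz(yaw) Ry(pitch) Rx(roll)).
In Python, from plant import get_state, capture, close_job, regions_of gives the robot as it stands.
- The arm moves only by the tool jog_arm, never from a script. Its argument "moves" is a list of rows, each a list of 3 entries, a list of its own where there are three numbers: the shift along the tool's x, y, z in cm, then the turn about the tool's z in degrees, then the finger opening in cm, from 0 to 8.76. A call has 1 to 12 rows; each row shifts and turns the commanded pose from where the row before left it, along the tool's axes as they then stand; what a row does not reach is not made up. A row lasts 1/8 s, in which the tool goes at most 62.5 mm and 10.7 degrees, less where a joint would pass 70% of its speed; a pose out of reach is approached as far as the arm can. A call is refused whole if a number of a shift passes 6.25 or a number of a turn 10.7, either way. A call with a gripper value outside its range is refused whole. The fingers move at their own pace and stop on an object; "newtons" is the grip in N (left out, the last holds). Time passes only in rows, so rows that do not move let the fingers close. It gives the time, the measured TCP pose, the force, the opening and the grip force at its end, in the units of the state.
- get_state(): the state, without advancing time (a new reading comes with each control period).
- capture(name): name is "scene" or "side" or "wrist"; returns a dict with "pixels" (400x640x3 uint8, blue, green, red), "mtx" (3x3 intrinsics, pixels), "world_from_camera" (4x4, takes a point from camera to world coordinates); the wrist camera has in their place "hand_eye" (4x4, takes a point from camera to tool coordinates, whose origin is the TCP and whose axes are the flange's). Camera axes: x right, y down, z forward; pixel columns grow to the right and rows downward; lengths in m; the calibration is good to about 2 mm. The wrist camera is an equidistant fisheye: a pixel r from the principal point sees the ray r / f radians off the axis. A picture is of the moment at which its call begins: read the wrist's pose just before it. There is no depth.
- close_job(): hands the job in; it is judged then, once.
Trained networks look in a picture, given as the dict that the camera call returned (one of the last four; its "shot" number tells which), for a name from the list of things; names that differ only in an ending like _2 or _b are one class to them, and where a whole thing is asked for, a point or a joint stands for the part that bears it (a point fixed in the world has none). Each returns a list of dicts, best first, with "confidence" (0 to 1); they miss things now and then, are a little off and sometimes report something else, mostly with a low value. They report only what shows in the picture. A call takes as long as a camera call. They do not tell look-alikes from the thing itself.
- regions_of(picture, thing): "pixels" (400x640 bool, what is visible of it) and "pixel" ([column, row] in pixels, amid what is visible of it).
The state is a dict: "time_s": time; "joints": joint angles; "qd": joint speeds; "joint_torque": joint torques, N m; "tcp_pos": TCP position; "eef_rot": TCP orientation; "contact_force": force on the tool from outside, world axes, zero at the start; "moment": the same for the moment, N m; "gripper_width": finger opening in m; "gripper_force": force on a finger pad.
Only numpy, scipy, OpenCV 4.12 (cv2) and the standard library are available. Lean on these libraries where they do the work, as an engineer would, in place of code of your own. Each camera call takes 0.05 s, during which the arm holds its last target. There are 200 camera calls.

### The job

The soil practical is over: put each of the four steel moulds away in the white tray that matches its outline, the wide ring in the larger round tray, the narrow ring in the smaller round tray, the square mould in the square tray and the trough in the long tray. Set each one down, do not drop it, so that it stands right way up, flat on the floor of its tray and inside the rim. Leave the measuring jug and the capped jar where they stand.

Things in the scene. Friction and masses are not known exactly. Their poses are not given: they have to be found in the camera images.
- large_ring: Wide plain steel ring (a soil cutting ring), open top and bottom, outside diameter 64 mm, wall 4 mm, 35 mm high, about 0.2 kg, standing on the bench. Origin at the centre of its underside, z up along its axis.
- small_ring: Narrow plain steel ring (a short tube), open top and bottom, outside diameter 40 mm, wall 3.5 mm, 50 mm high, about 0.15 kg, standing on the bench. Origin at the centre of its underside, z up along its axis.
- square_mould: Square open-topped steel box mould, 50 x 50 mm outside, wall 5 mm, 40 mm high, about 0.27 kg. Origin at the centre of its underside, x and y square to its sides, z up.
- trough_mould: Long narrow open-topped steel trough mould, 110 mm long (its x) by 30 mm wide (its y) outside, wall 4 mm, 32 mm high, about 0.3 kg. Origin at the centre of its underside, z up.
- large_round_tray: The larger round white shallow tray, 92 mm outside and 84 mm inside diameter. Fixed to the bench; floor 3 mm thick, rim 4 mm thick and 8 mm high over the bench. Origin at the centre of its underside, on the bench.
- small_round_tray: The smaller round white shallow tray, 68 mm outside and 60 mm inside diameter. Fixed to the bench; floor 3 mm thick, rim 4 mm thick and 8 mm high over the bench. Origin at the centre of its underside, on the bench.
- square_tray: Square white shallow tray, 78 x 78 mm outside, 70 x 70 mm inside, x and y square to its sides. Fixed to the bench; floor 3 mm thick, rim 4 mm thick and 8 mm high over the bench. Origin at the centre of its underside, on the bench.
- long_tray: Long white shallow tray, 138 mm (its x) by 58 mm (its y) outside, 130 x 50 mm inside. Fixed to the bench; floor 3 mm thick, rim 4 mm thick and 8 mm high over the bench. Origin at the centre of its underside, on the bench.
- jug: Bystander: clear plastic measuring jug with a handle, 120 mm across the rim, 130 mm high, at the left of the work. Origin at the centre of its underside.
- cylinder: Bystander: empty clear sedimentation jar with a white cap, 64 mm across, 170 mm high, at the right of the work. Origin at the centre of its underside.
Things that resemble listed ones, but are neither listed nor needed, are in the scene too. What is shaped like the large_round_tray but black is not meant. Leave any green look-alike of the small_ring alone.

How it is judged (in metres and radians):
At the end, for the whole second after the job is handed in: Each mould stands upright (within 0.05 rad), flat on the floor of its matching tray (underside at most 4.5 mm above the bench), centre within 14 mm of the tray's centre for the rings, 18 mm for the square mould, 20 mm for the trough; all released and at rest (horizontal distance between large_ring and large_round_tray below 0.014 m and z of large_ring in the frame of large_round_tray below 0.0045 m and angle between each of large_ring, small_ring, square_mould, trough_mould's own z axis and vertical below 0.05 rad and linear speed of each of large_ring, small_ring, square_mould, trough_mould below 0.02 m/s and contact force between each of large_ring, small_ring, square_mould, trough_mould and the fingers below 0.1 N and horizontal distance between small_ring and small_round_tray below 0.014 m and z of small_ring in the frame of small_round_tray below 0.0045 m and horizontal distance between square_mould and square_tray below 0.018 m and z of square_mould in the frame of square_tray below 0.0045 m and horizontal distance between trough_mould and long_tray below 0.02 m and z of trough_mould in the frame of long_tray below 0.0045 m); the robot touches nothing.
It fails at once if a mould was dropped or thrown (a free fall of more than about 25 mm) ((linear speed of large_ring above 0.7 m/s and contact force between large_ring and the fingers below 0.05 N) or (linear speed of small_ring above 0.7 m/s and contact force between small_ring and the fingers below 0.05 N) or (linear speed of square_mould above 0.7 m/s and contact force between square_mould and the fingers below 0.05 N) or (linear speed of trough_mould above 0.7 m/s and contact force between trough_mould and the fingers below 0.05 N)).
It fails at once if the measuring jug was moved by more than 20 mm (distance of jug from where it was at the start of the episode above 0.02 m).
It fails at once if the capped jar was moved by more than 20 mm (distance of cylinder from where it was at the start of the episode above 0.02 m).
It also fails if it takes over 96 s, if anything falls off the work surface, if the arm or the gripper's body presses on something with over 40 N, if the wrist force passes 120 N, or if a joint passes its speed limit or range.

## Working session

There is one attempt and no reset: what is moved stays moved. The work goes in short steps, Python scripts to look and compute and a tool call to move; the robot and the scene stay as the last step left them, time stands still between calls to the robot, and variables do not carry over. Pictures are saved under pics/ and viewed, at most 14 in all, crops included, and the job is handed in when it is done.

Besides the shell and the picture viewer there is one more tool, called after ">>>" as name(argument=value, ...) on one line, values as JSON. jog_arm: Moves the arm, as the interface text tells. Its arguments: {"type":"object","properties":{"moves":{"type":"array"},"newtons":{"type":"number"}},"required":["moves"]}

```bash
mkdir -p pics; ls
cat > h.py <<'E'
import numpy as np, cv2
from plant import get_state, capture, close_job, regions_of
from scipy.spatial.transform import Rotation as R
def world_pts(c, px, z, T=None):
    px=np.array(px,float).reshape(-1,2); M=c["mtx"]; 
    if "world_from_camera" in c:
        W=np.array(c["world_from_camera"]); d=np.c_[(px[:,0]-M[0][2])/M[0][0],(px[:,1]-M[1][2])/M[1][1],np.ones(len(px))]
    else:
        W=T@np.array(c["hand_eye"]); u=np.c_[(px[:,0]-M[0][2])/M[0][0],(px[:,1]-M[1][2])/M[1][1]]
        th=np.linalg.norm(u,axis=1)+1e-9; d=np.c_[u/th[:,None]*np.sin(th)[:,None],np.cos(th)]
    d=d@W[:3,:3].T; o=W[:3,3]; return (o+d*((z-o[2])/d[:,2])[:,None])[:,:2]
def tool():
    s=get_state(); T=np.eye(4); T[:3,:3]=R.from_euler('xyz',s["eef_rot"],degrees=True).as_matrix(); T[:3,3]=s["tcp_pos"]; return T,s
E
python3 - <<'E'
from h import *
T,s=tool(); print(s); print(T)
for n in("scene","side"):
    c=capture(n); cv2.imwrite(f"pics/{n}0.png",c["pixels"]); print(n,np.array(c["world_from_camera"])[:3].round(2).tolist())
    for t,z in(("large_ring",.0175),("small_ring",.025),("square_mould",.02),("trough_mould",.016),("large_round_tray",.005),("small_round_tray",.005),("square_tray",.005),("long_tray",.005),("jug",.06),("cylinder",.08)):
        for r in regions_of(c,t):
            m=r["pixels"]; ys,xs=np.nonzero(m); print(t,round(r["confidence"],2),r["pixel"],m.sum(),world_pts(c,[r["pixel"]],z).round(3).tolist())
E
```

```text
pics
{'time_s': 0.0, 'joints': array([-5.95808178e+01,  2.05895352e+01,  6.34172693e-01, -1.98753946e-02,
       -7.01372320e+01, -1.65057914e+01]), 'qd': array([ 0.08560649,  0.04538704,  0.09932516, -0.03239529,  0.04786977,
       -0.02048505]), 'joint_torque': array([ 1.03608563e-03, -5.82722104e+01,  2.93054903e+01,  6.99698836e+00,
        7.00484510e-03, -2.01254147e-04]), 'tcp_pos': array([ 0.16214565, -0.65472503,  0.22564795]), 'eef_rot': array([ 1.79905912e+02, -8.39536642e-03, -1.66093370e+02]), 'contact_force': array([0.86916018, 0.05297276, 0.86451988]), 'moment': array([-0.00047367,  0.02045943,  0.01325976]), 'gripper_force': 0.0, 'gripper_width': 0.08795986302705885}
[[-9.70688668e-01 -2.40339804e-01 -5.36904032e-04  1.62145654e-01]
 [-2.40340359e-01  9.70687428e-01  1.55878969e-03 -6.54725034e-01]
 [ 1.46526785e-04  1.64213920e-03 -9.99998641e-01  2.25647947e-01]
 [ 0.00000000e+00  0.00000000e+00  0.00000000e+00  1.00000000e+00]]
scene [[0.71, 0.58, -0.4, 0.99], [0.7, -0.58, 0.42, -0.43], [0.01, -0.58, -0.81, 0.92]]
large_ring 0.78 [344.0, 133.3] 333 [[0.459, 0.243]
[... 1061 characters left out ...]

small_ring 0.61 [396.2, 126.7] 165 [[0.414, -0.345]]
small_ring 0.5 [381.2, 138.9] 204 [[0.449, -0.277]]
square_mould 0.89 [367.9, 181.0] 414 [[0.452, -0.098]]
square_mould 0.46 [381.5, 139.6] 227 [[0.448, -0.279]]
trough_mould 0.94 [345.9, 235.0] 470 [[0.467, 0.102]]
large_round_tray 0.92 [274.1, 168.3] 546 [[0.74, -0.082]]
large_round_tray 0.89 [219.2, 261.3] 864 [[0.768, 0.267]]
large_round_tray 0.84 [286.8, 222.2] 734 [[0.638, 0.099]]
small_round_tray 0.51 [315.0, 170.5] 298 [[0.617, -0.108]]
square_tray 0.83 [264.8, 278.8] 880 [[0.634, 0.282]]
long_tray 0.64 [321.0, 137.6] 599 [[0.64, -0.25]]
jug 0.75 [281.2, 339.7] 3472 [[0.53, 0.441]]
cylinder 0.75 [368.2, 84.6] 938 [[0.536, -0.461]]
```

View pics/scene0.png

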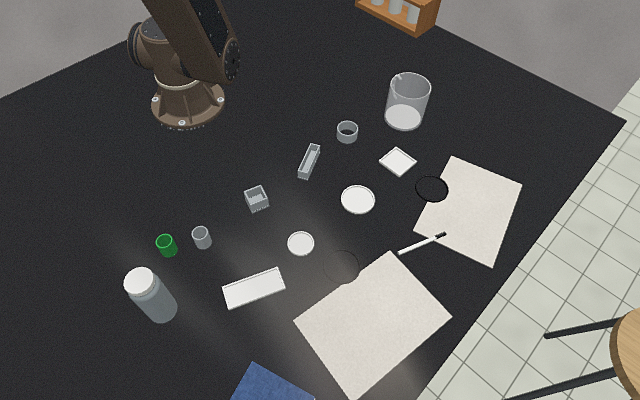

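View pics/side0.png

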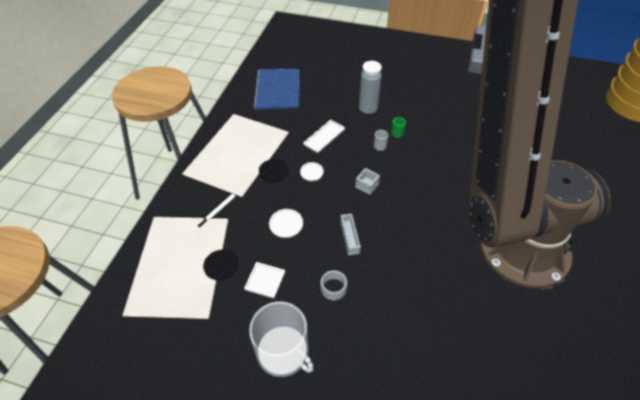

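The scene picture shows these candidates. Large ring: (347,132) only. Small ring: the grey one at (202,237), with a green decoy at (167,245). Square mould: (257,198). Trough: (309,161). White large round tray: (358,199), with black decoys at (432,189) and (341,267). Small round tray: (300,243). Square tray: (398,161). Long tray: (254,288).

Next I'll fit the trays and the mould orientations.

```bash
cat >> h.py <<'E'
def fit(c,thing,seed,z,T=None,white=False,tol=40):
    "mask nearest to seed world xy -> min-area rect of projected outline: centre, size, angle of long side"
    best=None
    for r in regions_of(c,thing):
        p=world_pts(c,[r["pixel"]],z,T)[0]; d=np.hypot(*(p-seed))
        if r["confidence"]>.2 and d<tol/1000 and (best is None or r["confidence"]>best["confidence"]): best=r
    if best is None: return None
    m=best["pixels"].astype(np.uint8)
    k,_=cv2.findContours(m,cv2.RETR_EXTERNAL,cv2.CHAIN_APPROX_NONE); k=max(k,key=cv2.contourArea)[:,0]
    w=world_pts(c,k,z,T).astype(np.float32); (x,y),(a,b),an=cv2.minAreaRect(w*1000)
    if a<b: a,b,an=b,a,an+90
    return np.round([x,y,a,b,an%180],1), round(best["confidence"],2)
E
python3 - <<'E'
from h import *
S={"large_round_tray":(.64,.093,.008),"small_round_tray":(.62,-.106,.008),"square_tray":(.636,.284,.008),"long_tray":(.635,-.26,.008),"large_ring":(.464,.242,.0175),"small_ring":(.45,-.274,.025),"square_mould":(.45,-.095,.02),"trough_mould":(.463,.097,.016)}
for n in("scene","side"):
    c=capture(n)
    for t,(x,y,z) in S.items(): print(n,t,fit(c,t,(x,y),z))
    if n=="scene": cv2.imwrite("pics/crop.png",cv2.resize(c["pixels"][110:320,130:430],None,fx=2.6,fy=2.6,interpolation=cv2.INTER_CUBIC))
    # white blobs
    g=(c["pixels"].min(2)>150).astype(np.uint8); k,_=cv2.findContours(g,cv2.RETR_EXTERNAL,cv2.CHAIN_APPROX_NONE)
    for q in k:
        if 200<cv2.contourArea(q)<2500:
            w=world_pts(c,q[:,0],.008).astype(np.float32)*1000; (x,y),(a,b),an=cv2.minAreaRect(w); e=cv2.fitEllipse(w); print(n,"white",np.round([x,y,a,b,an],1),np.round(e[0],1))
E
```

```text
scene large_round_tray (array([641.2,  95.4,  95.2,  94.8, 140.6]), 0.65)
scene small_round_tray (array([ 627.1, -105.4,   65.4,   65.1,   44.9]), 0.57)
scene square_tray (array([636.3, 279.5,  85.3,  83.1,  91.1]), 0.87)
scene long_tray (array([ 635.1, -265.4,  138.9,   65.4,   65.9]), 0.95)
scene large_ring (array([461. , 254.5,  92. ,  61.2, 132.9]), 0.58)
scene small_ring (array([ 449.3, -273.8,   68.6,   40.2,  161.2]), 0.55)
scene square_mould (array([ 454.3, -100.1,   77.6,   55.3,  160.3]), 0.7)
scene trough_mould (array([458.3,  93.7, 133.2,  35.5, 116.7]), 0.76)
scene white [1302.2   90.7  122.5   41.4   44.6] [1316.1   98.5]
scene white [1287.9  165.1  146.9   39.8   89.9] [1281.8  161.1]
scene white [ 429.5 -443.8   67.5   67.3   11.3] [ 429.1 -444.6]
scene white [ 634.3 -264.6  138.8   61.    66.8] [ 634.3 -265.3]
scene white [ 628.6 -105.3   65.4   67.8   87.8] [ 628.5 -105.7]
scene white [641.9  97.3  90.4  91.8  45. ] [641.3  97.4]
scene white [435.4 -88.6  49.2  50.3  71.6] [435.4 -89.1]
scene white [634.8 279.6  82.1  80.3  88.4] [634.8 279.9]
scene white [444.7 106
[... 456 characters left out ...]
mall_ring None
side square_mould (array([453.8, -99.2,  78.5,  64.7,  72. ]), 0.92)
side trough_mould (array([458.7,  93.2, 128.3,  34.8, 112.6]), 0.83)
side white [1106.3  621.3   86.   210.7   39.5] [1105.5  639. ]
side white [548.5 417.8 132.5 179.1  25.2] [544.1 418.1]
side white [634.3 284.4  83.1  81.6  88.4] [634.  284.6]
side white [465.4  83.1  29.3 113.   31.9] [459.4  91.3]
side white [640.2 101.7  92.5  92.   16. ] [639.8 102.1]
side white [ 627.9 -100.6   66.9   73.1   16.2] [ 627.  -100.6]
side white [ 633.1 -260.4  144.8   64.    67.2] [ 633.2 -260.1]
side white [1085.  -184.2  100.6  235.4   40.2] [1092.6 -185.4]
side white [ 558.6 -648.9   67.2   91.    15.8] [ 561.6 -652.1]
```

View pics/crop.png

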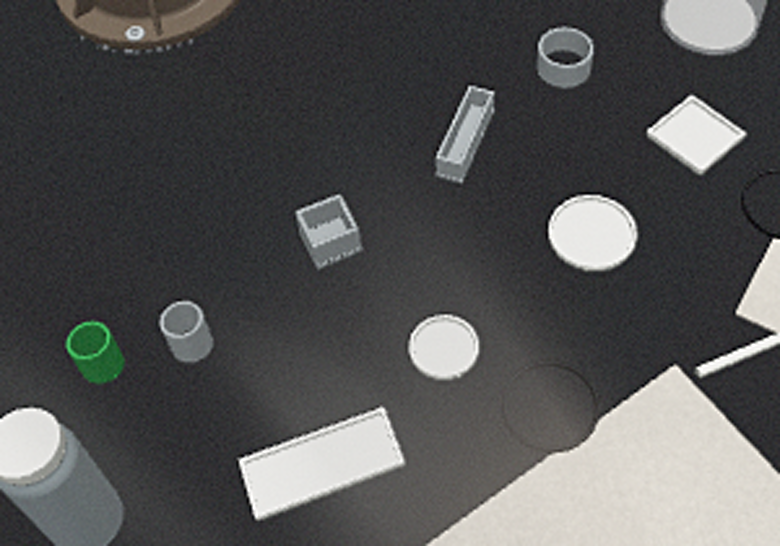

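The crop confirms the choices: grey small ring at crop (186,330) beside the green one at (95,350), and white trays distinct from the black decoys. Now I'll move over the small ring.

>>> jog_arm(moves=[[[-3.7,3.0,0],0,8.76],[[-3.7,3.0,0],0,8.76],[[-3.7,3.0,0],0,8.76],[[-3.7,3.0,0],0,8.76],[[-3.7,3.0,0],0,8.76],[[-3.7,3.0,0],0,8.76],[[-3.7,3.0,0],0,8.76],[[-3.7,3.0,0],0,8.76],[[-3.7,3.0,0],0,8.76],[[-3.7,3.0,0],0,8.76],[[0,0,0],0,8.76],[[0,0,0],0,8.76]], newtons=25)

```text
time_s: 3.5
tcp_pos: [0.4492, -0.2749, 0.2266]
eef_rot: [-180.0, -0.0, -166.0]
contact_force: [-0.3, 0.4, 0.3]
gripper_width: 0.0875
gripper_force: 0.0
```

```bash
cat >> h.py <<'E'
def go(x,y,z=None,yaw=None):
    "tool-frame shift in cm to world mm target; yaw = wanted world angle of tool y axis (mod 180)"
    T,s=tool(); p=np.array([x,y,T[2,3]*1000 if z is None else z])/10; d=T[:3,:3].T@(p-T[:3,3]*100)
    a=np.degrees(np.arctan2(T[1,1],T[0,1])); o=""
    if yaw is not None: o=f"turn about tool z {-(((yaw-a)+90)%180-90):.1f}"
    print("tcp",(T[:3,3]*1000).round(1),"y-dir",round(a,1),"j6",s["joints"][5].round(1),"t",s["time_s"],"shift cm",d.round(2),o)
E
python3 - <<'E'
from h import *
T,s=tool(); c=capture("wrist"); cv2.imwrite("pics/w1.png",c["pixels"])
print(c["mtx"],c["hand_eye"])
print(fit(c,"small_ring",(.45,-.274),.05,T), fit(c,"small_ring",(.45,-.274),.0,T))
go(450,-274)
E
```

```text
[[309.70691629   0.         323.36966543]
 [  0.         309.70691629 203.47683237]
 [  0.           0.           1.        ]] [[-1.53986477e-03 -9.68171204e-01 -2.50284135e-01  6.76758438e-02]
 [ 9.99998783e-01 -1.55312871e-03 -1.44509380e-04  1.06729340e-03]
 [-2.48813655e-04 -2.50284053e-01  9.68172418e-01 -1.56064287e-01]
 [ 0.00000000e+00  0.00000000e+00  0.00000000e+00  1.00000000e+00]]
(array([ 446.5, -273.3,   44.7,   38.5,   13.9]), 0.7) (array([ 456. , -270.7,   51.4,   44.3,   13.9]), 0.7)
tcp [ 448.7 -275.7  226.6] y-dir 103.8 j6 -65.9 t 3.65 shift cm [-0.17  0.14 -0.  ]
```

View pics/w1.png

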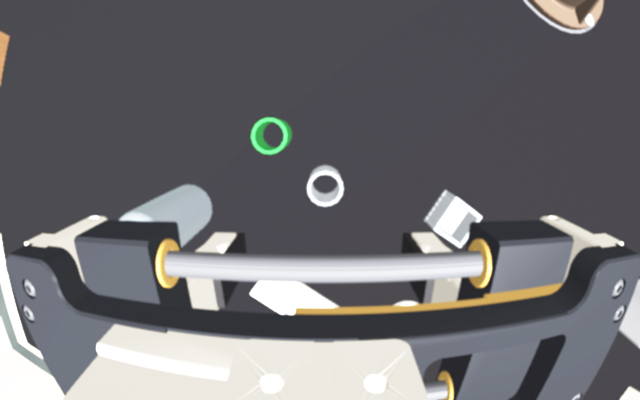

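The wrist view shows the grey ring at (325,187), clear of the green one at (270,135). Descending and gripping.

>>> jog_arm(moves=[[[0.1,0.2,5],0,8.76],[[0,0,5],0,8.76],[[0,0,5],0,8.76],[[0,0,4],0,8.76],[[0,0,2.4],0,8.76],[[0,0,0],0,8.76],[[0,0,0],0,3],[[0,0,0],0,3],[[0,0,0],0,3],[[0,0,0],0,3],[[0,0,0],0,3],[[0,0,0],0,3]], newtons=30)

```text
time_s: 5.15
tcp_pos: [0.4479, -0.2733, 0.0127]
eef_rot: [-180.0, 0.0, -166.1]
contact_force: [0.2, 0.7, 2.6]
gripper_width: 0.0394
gripper_force: 30.0
```

>>> jog_arm(moves=[[[0,0,-3],0,3],[[0,0,-4],0,3],[[-3.6,2.0,0],0,3],[[-3.6,2.0,0],0,3],[[-3.6,2.0,0],0,3],[[-3.6,2.0,0],0,3],[[-3.6,2.0,0],0,3],[[-3.5,2.2,0],0,3],[[0,0,0],0,3],[[0,0,0],0,3]])

```text
time_s: 6.4
tcp_pos: [0.6264, -0.1032, 0.0818]
eef_rot: [180.0, -0.1, -166.1]
contact_force: [-1.2, -1.4, -1.9]
gripper_width: 0.0396
gripper_force: 30.0
```

Run:
```python
from h import *
T,s=tool(); c=capture("wrist"); cv2.imwrite("pics/w2.png",c["pixels"])
print(fit(c,"small_round_tray",(.627,-.103),.008,T),fit(c,"small_ring",T[:2,3],T[2,3]+.037,T))
go(627,-103); print(s["gripper_width"])
```

```text
(array([ 619.2, -105.2,   65.8,   52.3,  104.7]), 0.97) (array([ 603.1, -107.8,   29.8,   16.7,  103.8]), 0.65)
tcp [ 626.4 -103.9   82.5] y-dir 103.9 j6 -84.3 t 6.55 shift cm [-0.08  0.07 -0.  ] 
0.03958094350614615
```

View pics/w2.png

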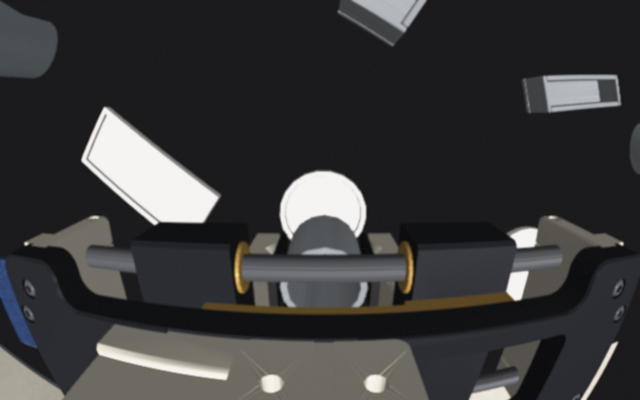

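The wrist view shows the small tray centred under the held ring at (323,210), so I'll set it down.

>>> jog_arm(moves=[[[0,0,3],0,3],[[0,0,2.2],0,3],[[0,0,1.0],0,3],[[0,0,0.3],0,3],[[0,0,0.2],0,3],[[0,0,0],0,3],[[0,0,0],0,3]])

```text
time_s: 7.42
tcp_pos: [0.6276, -0.1032, 0.0162]
eef_rot: [-180.0, 0.1, -166.1]
contact_force: [0.3, 0.1, -1.1]
gripper_width: 0.0394
gripper_force: 30.0
```

>>> jog_arm(moves=[[[0,0,0.1],0,3],[[0,0,0],0,3],[[0,0,0],0,4.5],[[0,0,0],0,7],[[0,0,0],0,8.76],[[0,0,0],0,8.76],[[0,0,-4],0,8.76],[[0,0,-5],0,8.76],[[0,0,-5],0,8.76],[[4,0,-5],0,8.76],[[4,0,-2],0,8.76],[[0,0,0],0,8.76]])

```text
time_s: 8.93
tcp_pos: [0.5494, -0.1227, 0.2263]
eef_rot: [-180.0, 0.3, -166.1]
contact_force: [-0.0, -0.0, -0.9]
gripper_width: 0.0875
gripper_force: 0.0
```

Run:
```python
from h import *
T,s=tool(); c=capture("wrist"); cv2.imwrite("pics/w3.png",c["pixels"])
print(fit(c,"square_mould",(.453,-.098),.04,T))
go(453,-98)
```

```text
(array([454.5, -99. ,  51.8,  50.7, 161. ]), 0.59)
tcp [ 550.5 -122.2  223.8] y-dir 103.9 j6 -83.5 t 9.025 shift cm [ 8.88  4.69 -0.01]
```

View pics/w3.png

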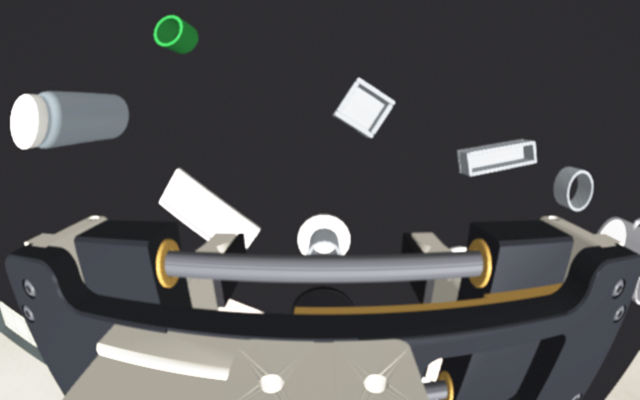

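The small ring stands in its tray at (325,240). The square mould is at (365,107).

>>> jog_arm(moves=[[[3,1.5,0],0,8.76],[[3,1.6,0],0,8.76],[[2.8,1.5,0],0,8.76],[[0,0,0],8,8.76],[[0,0,0],8,8.76],[[0,0,0],8,8.76],[[0,0,0],9,8.76],[[0,0,5],0,8.76],[[0,0,4],0,8.76],[[0,0,3],0,8.76],[[0,0,0],0,8.76]])

```text
time_s: 10.4
tcp_pos: [0.4524, -0.0989, 0.1007]
eef_rot: [-179.8, -0.3, 160.9]
contact_force: [1.0, 0.2, 0.9]
gripper_width: 0.0876
gripper_force: 0.0
```

Run:
```python
from h import *
T,s=tool(); c=capture("wrist"); cv2.imwrite("pics/w4.png",c["pixels"])
print(fit(c,"square_mould",(.453,-.098),.04,T))
go(454,-99,12,71)
```

```text
(array([449.6, -96.9,  56. ,  49.3, 161.3]), 0.83)
tcp [454.6 -98.7 103.5] y-dir 70.9 j6 -121.2 t 10.5 shift cm [ 0.04 -0.04  9.15] turn about tool z -0.1
```

>>> jog_arm(moves=[[[0.1,0,4],0,8.76],[[0,0,3.5],0,8.76],[[0,0,1.6],0,8.76],[[0,0,0],0,8.76],[[0,0,0],0,4],[[0,0,0],0,4],[[0,0,0],0,4],[[0,0,0],0,4],[[0,0,0],0,4],[[0,0,0],0,4]], newtons=35)

```text
time_s: 11.75
tcp_pos: [0.4531, -0.0984, 0.0127]
eef_rot: [-180.0, 0.0, 160.9]
contact_force: [-0.9, 1.9, 5.5]
gripper_width: 0.0498
gripper_force: 35.0
```

```bash
python3 -c "
from h import *
go(635,282,None,88); print(get_state()['gripper_width'],get_state()['gripper_force'])"
```

```text
tcp [453.1 -98.4  12.7] y-dir 70.9 j6 -121.3 t 11.75 shift cm [-4.75 41.9  -0.  ] turn about tool z -17.1
0.04976299347724021 34.95553493499756
```

>>> jog_arm(moves=[[[0,0,-4],0,4],[[0,0,-5],0,4],[[-0.5,4.6,0],0,4],[[-0.5,4.6,0],0,4],[[-0.5,4.7,0],0,4],[[-0.5,4.7,0],0,4],[[-0.5,4.7,0],0,4],[[-0.5,4.7,0],0,4],[[-0.5,4.7,0],0,4],[[-0.6,4.6,0],0,4],[[-0.6,4.6,0],0,4],[[0,0,0],0,4]])

```text
time_s: 13.25
tcp_pos: [0.6348, 0.2848, 0.1003]
eef_rot: [-179.9, -0.1, 161.0]
contact_force: [-0.1, -0.9, -4.3]
gripper_width: 0.05
gripper_force: 35.0
```

>>> jog_arm(moves=[[[0,0,0],-8.5,4],[[0,0,0],-8.5,4],[[0,0,0],0,4]])

```text
time_s: 13.62
tcp_pos: [0.6337, 0.2815, 0.1014]
eef_rot: [-179.9, -0.1, 177.8]
contact_force: [0.1, 0.4, -3.4]
gripper_width: 0.0499
gripper_force: 35.0
```

Run:
```python
from h import *
T,s=tool(); c=capture("wrist"); cv2.imwrite("pics/w5.png",c["pixels"])
print(fit(c,"square_tray",(.635,.282),.008,T))
go(635,282,16,88); print(s["gripper_width"])
```

```text
(array([615.3, 284.7,  78.2,  43.1,  87.9]), 0.68)
tcp [634.1 281.7 101.9] y-dir 87.7 j6 -132.3 t 13.725 shift cm [-0.1   0.04  8.59] turn about tool z -0.3
0.04985111527471864
```

View pics/w5.png

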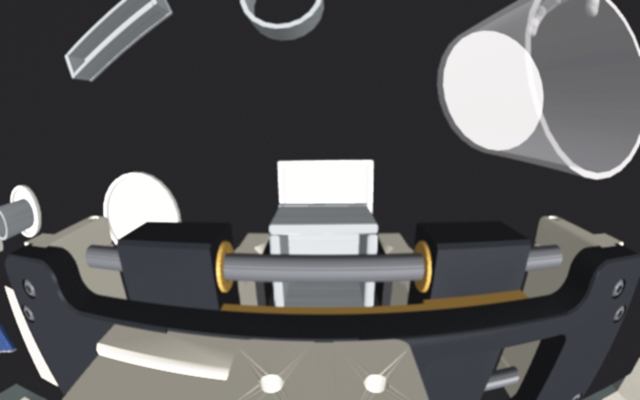

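The tray shows at (325,185), square under the mould and about 2 mm to +y. The jug is clear. Lowering.

>>> jog_arm(moves=[[[0,0.2,4],0,4],[[0,0,3],0,4],[[0,0,1.0],0,4],[[0,0,0.4],0,4],[[0,0,0.2],0,4],[[0,0,0],0,4],[[0,0,0],0,4]])

```text
time_s: 14.6
tcp_pos: [0.6349, 0.2845, 0.0173]
eef_rot: [180.0, 0.1, 177.9]
contact_force: [0.3, -0.2, -4.1]
gripper_width: 0.0496
gripper_force: 35.0
```

>>> jog_arm(moves=[[[0,0,0.1],0,4],[[0,0,0.1],0,4],[[0,0,0],0,4],[[0,0,0],0,5.5],[[0,0,0],0,7.5],[[0,0,0],0,8.76],[[0,0,-3],0,8.76],[[0,0,-5],0,8.76],[[0,0,-5],0,8.76],[[4,0,-5],0,8.76],[[4,0,-2],0,8.76],[[0,0,0],0,8.76]])

```text
time_s: 16.1
tcp_pos: [0.5545, 0.2878, 0.2164]
eef_rot: [179.8, 0.2, 178.0]
contact_force: [0.9, -0.4, -0.2]
gripper_width: 0.0873
gripper_force: 0.0
```

Run:
```python
from h import *
T,s=tool(); c=capture("wrist"); cv2.imwrite("pics/w6.png",c["pixels"])
print(fit(c,"large_ring",(.46,.25),.035,T),fit(c,"trough_mould",(.458,.095),.032,T),fit(c,"square_mould",(.634,.283),.043,T),fit(c,"large_round_tray",(.641,.1),.008,T))
go(460,254)
```

```text
(array([459.9, 257.9,  62.5,  60.5,  41.9]), 0.73) (array([459.4, 102.6, 118.1,  38.3, 116.2]), 0.8) (array([614.4, 286.1,  52. ,  36.8,  87.9]), 0.73) (array([614.5, 116.1,  54.2,  48.3,  99.4]), 0.77)
tcp [555.8 286.8 212. ] y-dir 87.9 j6 -137.3 t 16.35 shift cm [ 9.46 -3.63  0.02]
```

View pics/w6.png

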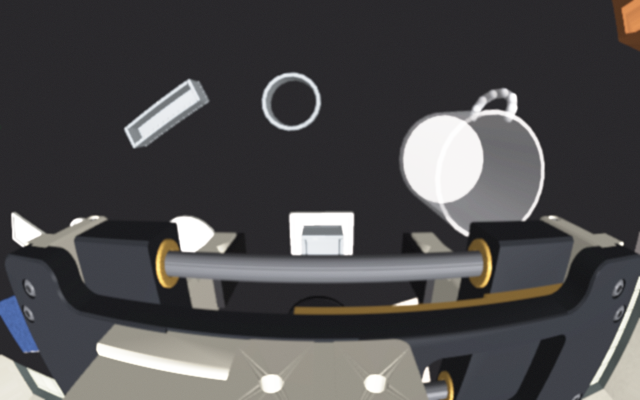

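The square mould sits in its tray at (322,240). The large ring is at (291,101).

>>> jog_arm(moves=[[[4.7,-1.7,0],0,8.76],[[4.7,-1.6,0],0,8.76],[[0,0,5],0,8.76],[[0,0,4],0,8.76],[[0,0,2],0,8.76],[[0,0,0],0,8.76]])

```text
time_s: 17.1
tcp_pos: [0.4599, 0.2563, 0.1009]
eef_rot: [-179.8, -0.2, 177.9]
contact_force: [0.4, 0.4, 0.2]
gripper_width: 0.0877
gripper_force: 0.0
```

Run:
```python
from h import *
T,s=tool(); c=capture("wrist"); cv2.imwrite("pics/w7.png",c["pixels"])
print(fit(c,"large_ring",(.46,.25),.035,T))
go(460,257,11)
```

```text
(array([456.5, 257.2,  64.4,  64.1,  40.2]), 0.63)
tcp [461.  257.6 103.2] y-dir 87.9 j6 -142.6 t 17.2 shift cm [ 0.1  -0.05  9.22]
```

Centred to within a couple of mm. Shift 0.2 cm in x, then descend and grip.

>>> jog_arm(moves=[[[0.2,0,4],0,8.76],[[0,0,3.5],0,8.76],[[0,0,1.6],0,8.76],[[0,0,0],0,8.76],[[0,0,0],0,5.5],[[0,0,0],0,5.5],[[0,0,0],0,5.5],[[0,0,0],0,5.5],[[0,0,0],0,5.5]], newtons=30)

```text
time_s: 18.32
tcp_pos: [0.4587, 0.2578, 0.013]
eef_rot: [180.0, 0.0, 177.9]
contact_force: [-0.6, -0.4, 7.6]
gripper_width: 0.0629
gripper_force: 30.0
```

```bash
python3 -c "
from h import *
go(641,99.5); print(get_state()['gripper_width'],get_state()['gripper_force'])"
```

```text
tcp [458.7 257.8  13. ] y-dir 87.9 j6 -142.8 t 18.325 shift cm [-1.879e+01 -1.515e+01  1.000e-02] 
0.06285072049138608 30.00093759968877
```

>>> jog_arm(moves=[[[0,0,-3],0,5.5],[[0,0,-5],0,5.5],[[-3.1,-2.5,0],0,5.5],[[-3.1,-2.5,0],0,5.5],[[-3.1,-2.5,0],0,5.5],[[-3.1,-2.5,0],0,5.5],[[-3.2,-2.5,0],0,5.5],[[-3.2,-2.6,0],0,5.5],[[0,0,0],0,5.5],[[0,0,0],0,5.5]])

```text
time_s: 19.58
tcp_pos: [0.6402, 0.0996, 0.0916]
eef_rot: [-180.0, -0.1, 177.9]
contact_force: [0.4, -0.1, -1.8]
gripper_width: 0.0628
gripper_force: 30.0
```

Run:
```python
from h import *
T,s=tool(); c=capture("wrist"); cv2.imwrite("pics/w8.png",c["pixels"])
print(fit(c,"large_round_tray",(.641,.1),.008,T),fit(c,"large_ring",T[:2,3],T[2,3]-.0,T,tol=80))
go(641,99.5,15.5); print(s["gripper_width"])
```

```text
(array([622. , 101.9,  89.8,  56.6,  87.2]), 0.59) (array([623.2, 101.2,  68.2,  35.5,  87.8]), 0.82)
tcp [640.2 100.5  92.3] y-dir 88.0 j6 -118.2 t 19.725 shift cm [-0.09 -0.1   7.68] 
0.06280002665528349
```

View pics/w8.png

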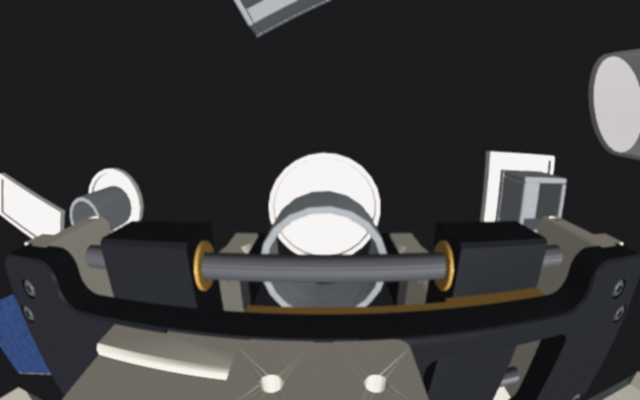

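The tray is centred at (325,205) under the held ring. Lowering.

>>> jog_arm(moves=[[[0,0.1,3.5],0,5.5],[[0,0,2.5],0,5.5],[[0,0,1.0],0,5.5],[[0,0,0.4],0,5.5],[[0,0,0.1],0,5.5],[[0,0,0],0,5.5],[[0,0,0],0,5.5]])

```text
time_s: 20.6
tcp_pos: [0.6412, 0.101, 0.0179]
eef_rot: [180.0, 0.1, 177.9]
contact_force: [-0.1, -0.4, -2.0]
gripper_width: 0.0631
gripper_force: 30.0
```

>>> jog_arm(moves=[[[0,0,0.1],0,5.5],[[0,0,0.1],0,5.5],[[0,0,0],0,5.5],[[0,0,0],0,7.5],[[0,0,0],0,8.76],[[0,0,0],0,8.76],[[0,0,0],0,8.76],[[0,0,-3],0,8.76],[[0,0,-5],0,8.76],[[0,0,-5],0,8.76],[[4,0,-5],0,8.76],[[4,0,-2],0,8.76]])

```text
time_s: 22.1
tcp_pos: [0.5622, 0.104, 0.2169]
eef_rot: [179.9, 0.2, 177.9]
contact_force: [0.4, 1.0, 0.1]
gripper_width: 0.0874
gripper_force: 0.0
```

>>> jog_arm(moves=[[[3,0,0],-10,8.76],[[0,0,0],-10,8.76],[[0,0,0],-10,8.76],[[0,0,0],-10,8.76],[[0,0,0],-10,8.76],[[0,0,0],-10,8.76],[[0,0,0],-10,8.76],[[0,0,0],-10,8.76],[[0,0,0],-10,8.76],[[0,0,0],-10,8.76],[[0,0,0],-10,8.76],[[0,0,0],-7,8.76]])

```text
time_s: 23.6
tcp_pos: [0.5318, 0.1048, 0.214]
eef_rot: [180.0, 0.0, -64.8]
contact_force: [-0.0, 0.3, -0.7]
gripper_width: 0.0878
gripper_force: 0.0
```

Run:
```python
from h import *
T,s=tool(); c=capture("wrist"); cv2.imwrite("pics/w9.png",c["pixels"])
print(fit(c,"trough_mould",(.458,.095),.032,T),fit(c,"large_ring",(.64,.1),.038,T))
go(459,97,None,25)
```

```text
(array([461.2,  94.3, 112.9,  34.5, 115.6]), 0.91) (array([637.4, 100. ,  66.1,  63.7,   6.4]), 0.67)
tcp [531.8 104.8 214. ] y-dir -155.2 j6 -7.1 t 23.75 shift cm [-2.34  6.94 -0.  ] turn about tool z -0.2
```

View pics/w9.png

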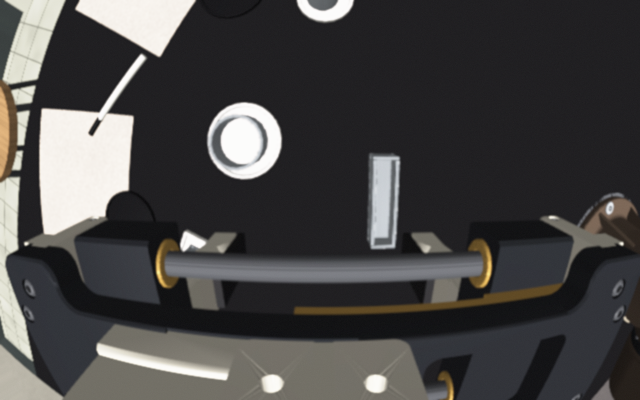

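The large ring is in its tray at (244,140). The trough at (384,200) is aligned with the fingers.

>>> jog_arm(moves=[[[-1,3.5,0],-0.5,8.76],[[-1.1,3.5,0],0,8.76],[[0,0,5],0,8.76],[[0,0,4],0,8.76],[[0,0,2.4],0,8.76],[[0,0,0],0,8.76]])

```text
time_s: 24.5
tcp_pos: [0.4585, 0.0934, 0.0987]
eef_rot: [179.8, -0.0, -64.7]
contact_force: [-0.9, 0.6, 0.6]
gripper_width: 0.0873
gripper_force: 0.0
```

Run:
```python
from h import *
T,s=tool(); c=capture("wrist")
print(fit(c,"trough_mould",(.458,.095),.032,T))
go(459.5,94.5,12,25.5)
```

```text
(array([464.1,  83.5,  86.6,  29.3, 116. ]), 0.76)
tcp [460.1  94.3 100.7] y-dir -154.7 j6 -10.4 t 24.6 shift cm [-0.05  0.05  8.87] turn about tool z -0.2
```

>>> jog_arm(moves=[[[0,0,4],0,8.76],[[0,0,3.3],0,8.76],[[0,0,1.5],0,8.76],[[0,0,0],0,8.76],[[0,0,0],0,2],[[0,0,0],0,2],[[0,0,0],0,2],[[0,0,0],0,2],[[0,0,0],0,2],[[0,0,0],0,2],[[0,0,0],0,2]], newtons=40)

```text
time_s: 25.98
tcp_pos: [0.4593, 0.0939, 0.0119]
eef_rot: [180.0, -0.0, -64.6]
contact_force: [-0.4, -0.3, 2.5]
gripper_width: 0.0298
gripper_force: 40.0
```

```bash
python3 -c "
from h import *
go(634,-262.5,None,157); print(get_state()['gripper_width'],get_state()['gripper_force'])"
```

```text
tcp [459.3  93.9  11.9] y-dir -154.6 j6 -10.3 t 25.975 shift cm [39.69 -0.48  0.  ] turn about tool z 48.4
0.029803839519757687 39.98952627182007
```

>>> jog_arm(moves=[[[0,0,-4],0,2],[[0,0,-5],0,2],[[4.4,-0.1,0],0,2],[[4.4,0,0],0,2],[[4.4,-0.1,0],0,2],[[4.4,0,0],0,2],[[4.4,-0.1,0],0,2],[[4.4,0,0],0,2],[[4.4,-0.1,0],0,2],[[4.4,0,0],0,2],[[4.5,-0.1,0],0,2],[[0,0,0],0,2]])

```text
time_s: 27.48
tcp_pos: [0.6344, -0.265, 0.1]
eef_rot: [179.9, 0.1, -64.8]
contact_force: [-0.4, 0.8, -3.6]
gripper_width: 0.0297
gripper_force: 40.0
```

>>> jog_arm(moves=[[[0,0,0],9.7,2],[[0,0,0],9.7,2],[[0,0,0],9.7,2],[[0,0,0],9.7,2],[[0,0,0],9.6,2],[[0,0,0],0,2]])

```text
time_s: 28.22
tcp_pos: [0.6337, -0.2616, 0.1012]
eef_rot: [179.9, 0.0, -112.9]
contact_force: [-0.8, -0.5, -2.7]
gripper_width: 0.0299
gripper_force: 40.0
```

Run:
```python
from h import *
T,s=tool(); c=capture("wrist"); cv2.imwrite("pics/w10.png",c["pixels"])
print(fit(c,"long_tray",(.634,-.262),.008,T,tol=80))
go(634,-262.5,15,157); print(s["gripper_width"])
```

```text
None
tcp [ 634.  -261.9  101.5] y-dir 157.2 j6 -16.5 t 28.325 shift cm [ 0.06 -0.03  8.65] turn about tool z 0.2
0.02990749644198389
```

View pics/w10.png

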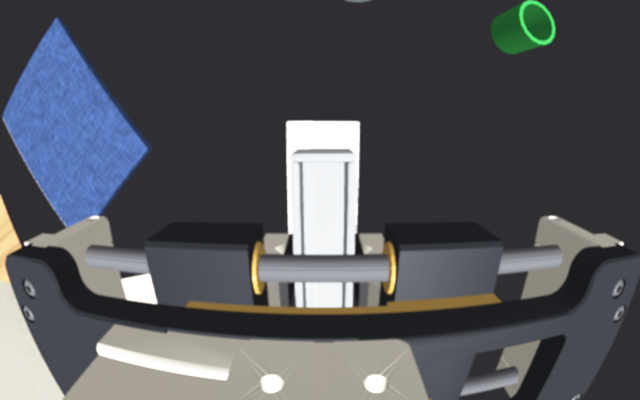

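Run:
```python
from h import *
T,s=tool(); c=capture("wrist")
t=T[:3,:3].T@np.r_[world_pts(c,[[323,122]],.008,T)[0]-T[:2,3],0]; m=T[:3,:3].T@np.r_[world_pts(c,[[323,153]],T[2,3]+.02,T)[0]-T[:2,3],0]
print(t*1000,m*1000)
```

```text
[6.90415415e+01 9.73023761e-01 2.01689368e-03] [5.42728277e+01 9.38769704e-01 1.74862926e-03]
```

Tray end is at 69 mm and trough end at about 55 mm, so both are centred. Lowering.

>>> jog_arm(moves=[[[0,0,4],0,2],[[0,0,3],0,2],[[0,0,1.0],0,2],[[0,0,0.3],0,2],[[0,0,0.2],0,2],[[0,0,0],0,2],[[0,0,0],0,2]])

```text
time_s: 29.25
tcp_pos: [0.6349, -0.2625, 0.0179]
eef_rot: [-179.9, 0.0, -113.0]
contact_force: [0.3, 0.3, -3.5]
gripper_width: 0.0296
gripper_force: 40.0
```

Target about 15 mm: 0.3 cm more, then release and rise.

>>> jog_arm(moves=[[[0,0,0.1],0,2],[[0,0,0.1],0,2],[[0,0,0.1],0,2],[[0,0,0],0,4],[[0,0,0],0,6],[[0,0,0],0,6],[[0,0,0],0,6],[[0,0,-3],0,6],[[0,0,-5],0,6],[[0,0,-5],0,6],[[5,0,-5],0,6],[[-5,0,0],0,6]])

```text
time_s: 30.75
tcp_pos: [0.6367, -0.263, 0.1933]
eef_rot: [-179.6, 0.0, -113.4]
contact_force: [2.5, 0.7, -0.8]
gripper_width: 0.0598
gripper_force: 0.0
```

>>> jog_arm(moves=[[[-5,0,-3],0,6],[[-5,0,-3],0,6],[[0,0,0],0,6],[[0,0,0],0,6]])

```text
time_s: 31.25
tcp_pos: [0.6755, -0.1647, 0.2477]
eef_rot: [180.0, -0.0, -113.0]
contact_force: [0.5, -0.1, -0.4]
gripper_width: 0.06
gripper_force: 0.0
```

Run:
```python
from h import *
a=capture("scene")["pixels"][110:320,130:450]; b=capture("side")["pixels"][110:310,190:420]
b=cv2.resize(b,(round(230*210/200),210)); cv2.imwrite("pics/end.png",cv2.resize(np.hstack([a,b]),None,fx=1.4,fy=2.2 if 0 else 1.4,interpolation=cv2.INTER_CUBIC)); go(0,0)
```

```text
tcp [ 674.9 -165.7  247.1] y-dir 157.0 j6 -25.3 t 31.35 shift cm [11.17 68.59  0.12]
```

View pics/end.png

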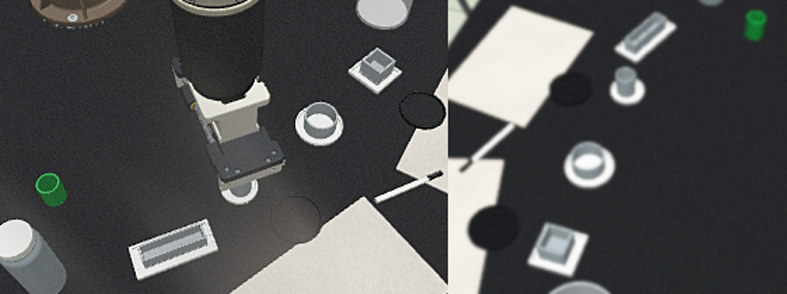

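All four moulds stand upright inside their trays: trough (172,247), large ring (320,122) and square mould (376,68) in the scene half, small ring (627,85) in the side half. Handing in.

```bash
python3 -c "
from plant import close_job
print(close_job())"
```

```text
the job is handed in; nothing more can be done
None
```

All four moulds stand upright in their matching white trays, released and checked in the final pictures, and the job is handed in at about 31 s; `close_job()` returned no verdict. The jug and the jar were not touched.

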